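# Counter-hold a hidden bolt on a dosing pump

## Robot

A 7-joint arm with a two-finger parallel gripper is mounted at the origin on the work surface. World frame = base frame: x ahead of the robot, y to its left, z up, the work surface at z = 0. Lengths are in mm, angles in rad, forces in N, time in s.
With the tool pointing down it reaches from about 425 to 950 mm from the base axis. Payload 16.7 kg.
Tool frame: the origin (TCP) lies at the centre of the arm's flange, where the gripper is bolted on; the fingertips stand 199 mm ahead of it and the grasp point (between the pads) lies 180 mm ahead of it (arm.grip_depth is the distance from the TCP to the grasp point, in mm); z points along the fingers, x is the direction in which the jaws open and shut, and the axes are right-handed (so a half turn about z gives the same grasp; the last joint's range is limited). The gripper opens to 94 mm and grips with 3 to 60 N. Pads are 16 mm wide; open, the fingers measure 119 mm over their backs; the gripper's body (75 mm by 177 mm) begins 78 mm behind the grasp point.
Start: joints at [0.971, 0.426, 0.074, 1.606, -0.034, 1.111, -0.067], TCP at [294.052, -607.554, 404.667] pointing down, gripper open.
Joint ranges: [-2.85, 2.85], [-0.5, 2.14], [-1.23, 1.37], [0.21, 2.46], [-1.02, 4.16], [0.16, 2.05], [-2.73, 2.73]. Speed limits (rad/s): [1.89, 1.89, 2.39, 2.39, 3.01, 3.01, 3.01].

## Interface

Orientations are given as a rotation vector (axis times angle).
In Python, from rig import sense, grab_frame, workorder, arm gives the robot as it stands.
- The arm moves only by the shell command python3 -m crank 'ROWS' [FORCE]. ROWS is JSON, a list of rows, each an object with "translation": the shift along the tool's x, y, z in cm, a list of three; "rot": the turn, a rotation vector about the tool's x, y, z in rad, a list of three; "claw": the opening, from 0 (shut) to 1 (fully open). A call has exactly 10 rows; each row shifts and turns the commanded pose from where the row before left it, along the tool's axes as they then stand; what a row does not reach is not made up. A row lasts 1/8 s, in which the tool goes at most 62.5 mm and 10.7 degrees, less where a joint would pass 70% of its speed; a pose out of reach is approached as far as the arm can. A call is refused whole if a number of a shift passes 6.25 or a number of a turn 0.188, either way. A call with a gripper value outside its range is refused whole. The fingers move at their own pace and stop on an object; FORCE is the grip in N (left out, the last holds). Time passes only in rows, so rows that do not move let the fingers close, or fill a call up. It gives the time, the measured TCP pose, the force and the opening at its end, in the units of the state.
- sense(): the state, without advancing time (a new reading comes with each control period).
- grab_frame(name): name is "scene" or "top"; returns a dict with "img" (400x640x3 uint8, red, green, blue), "depth" (400x640 float32, mm along the optical axis (not along the pixel's ray), 0 where there is no reading), "K" (3x3 intrinsics, pixels), "xyz" and "attitude" of the camera in the world. Camera axes: x right, y up, looking along -z (the intrinsics and any distortion apply to the point x, -y, -z); pixel columns grow to the right and rows downward; lengths in mm; the calibration is good to about 2 mm. A picture is of the moment at which its call begins.
- workorder.job_done(): hands the job in, once; it reports no verdict.
The state is a dict: "time_s": time; "q": joint angles; "qd": joint speeds; "joint_efforts": joint torques, N m; "position": TCP position; "tool_rot": TCP orientation; "wrist_force": force on the tool from outside, world axes, zero at the start; "wrist_torque": the same for the moment, N m; "width": opening from 0.0 (shut) to 1.0 (fully open).
Only numpy, scipy, OpenCV 4.12 (cv2) and the standard library are available. Lean on these libraries where they do the work, as an engineer would, in place of code of your own. Each camera call takes 0.05 s, during which the arm holds its last target. There are 200 camera calls.

## Task

A slow nut runner on the dosing pump is turning the backing nut, and the bolt is being dragged round with it. First throw the lever that lies across the gap up and right over, so that it lies well down on the other side; then reach down into the narrow gap between bracket and pump housing, grasp the hidden hexagonal bolt head between the fingers and keep it from turning. Finish while still holding the bolt head firmly, and leave the tub, spanner, gasket and beaker where they are.

Things in the scene. Friction and masses are not known exactly. Their poses are not given: they have to be found in the camera images.
- pump: Dosing pump fixed to the bench. Origin: on the bench below the middle of the gap; x points from the grey housing across the gap to the bracket and nut runner, y left of that, z up (the 'pump axes', mm below). Base plate x -100..150, y -80..90, 12 thick. A flanged pipe stub sticks out of the housing to x -120, top z 87.
- gap_top (a point): Middle of the open mouth of the gap, pump z 105. The gap is 44 mm wide, x -22..22, open at the top and both y ends. Its sides: grey housing block (x -82..-22, y -45..45) and steel bracket plate (x 22..30, y -40..40), both with tops at z 105. In the gap at x 9..22 a 20 mm diameter spacer collar joins bolt head and bracket.
- runner (a point): Top of the nut runner's grey gearbox, a lying drum 52 mm in diameter, pump x 68..138, top z 96. Between it and the bracket is the slowly turning backing nut (30 mm across flats).
- lever_pivot (a point): Pivot of the lever: pump x 0, y 66, z 118 mm. The pivot line is parallel to pump x. Carried by two steel cheeks, x -17..17, y 57..75, up to z 128.
- lever (a joint): Lever angle, rad, 0 to 2.9 (end stops). 0: the lever lies level towards pump -y, across the top of the gap over the bolt; pi/2: straight up; 2.9: thrown right over, leaning out to pump +y, nearly level. Friction holds it wherever it is left; about 1 N at the grip moves it.
- lever_grip (a point): Middle of the lever's grip sleeve (16 mm diameter, 36 mm long along the lever), 128 mm from the pivot at the end of a straight 10 mm rod, all steel. At angle 0 it lies at pump x 0, y -62, z 118, clear of housing and bracket.
- bolt_head (a point): Centre of the steel hexagonal bolt head: 24 mm across flats, 28 mm across corners, 18 mm thick along its axis (pump x -9..9). The bolt axis is level, parallel to pump x, at z 70 mm, 35 mm below the tops of housing and bracket; beside it along y the gap is free up to the lever cheeks at y 57.
- bolt (a joint): Angle of the bolt, rad. It grows steadily at about 0.15 rad/s while nobody holds it, driven with a torque of about 0.06 N m, and stands still when the head is gripped with 10 N or more. At 0 and every pi/3 (60 degrees) a pair of flats stands upright, facing pump +y and -y; midway between, corners point to +y and -y.
- tub: Bystander: white lidded tub, 128 mm diameter, 110 mm high, origin under its middle. Leave alone.
- spanner: Bystander: steel spanner 180 mm long lying flat on the bench right of the pump; origin about its middle, on the bench. Leave alone.
- gasket: Bystander: black rubber ring, 64 mm outside, 44 mm inside, 8 mm high, origin under its middle. Leave alone.
- beaker: Bystander: steel cup, 84 mm diameter, 85 mm high, origin under its middle. Leave alone.

How it is judged (in metres and radians):
On the way, in this order (a step that is already met when the one before it is completed fails the run):
1. the lever is thrown over past 2.3 rad (value of joint lever above 2.3 rad), for 0.2 s.
2. the bolt head is gripped and has stopped turning (contact force between the fingers and bolt above 3 N and distance between the grasp point and bolt_head below 0.018 m and velocity of joint bolt between -0.02 and 0.02 rad/s), for 0.5 s.
At the end, for the whole second after the job is handed in: The lever stands beyond 2.3 rad on its open side; the fingers press on the bolt head with more than 3 N, the grasp point is within 18 mm of the head's centre, and the bolt turns slower than 0.02 rad/s, all through the last second (all of step 2 and value of joint lever above 2.3 rad); the arm keeps its last pose, push and grip.
It fails at once if the tub was moved more than 20 mm (distance of tub from where it was at the start of the episode above 0.02 m).
It fails at once if the spanner was moved more than 20 mm (distance of spanner from where it was at the start of the episode above 0.02 m).
It fails at once if the gasket was moved more than 20 mm (distance of gasket from where it was at the start of the episode above 0.02 m).
It fails at once if the beaker was moved more than 20 mm (distance of beaker from where it was at the start of the episode above 0.02 m).
It also fails if it takes over 72 s, if anything falls off the work surface, if the arm or the gripper's body presses on something with over 40 N, if the wrist force passes 120 N, or if a joint passes its speed limit or range.

## Working session

There is one attempt and no reset: what is moved stays moved. The work goes in short steps, Python scripts to look and compute and a shell command to move; the robot and the scene stay as the last step left them, time stands still between calls to the robot, and variables do not carry over. Pictures are saved under pics/ and viewed, about 8 in all and at most 12, crops included, and the job is handed in when it is done.

```bash
mkdir -p pics; ls
python3 - <<'E'
from rig import sense, grab_frame
import cv2,numpy as np
print(sense())
for n in("scene","top"):
    f=grab_frame(n); print(n,f["K"],f["xyz"],f["attitude"],[k for k in f])
    cv2.imwrite(f"pics/{n}0.png",f["img"][:,:,::-1]); np.savez(f"{n}0.npz",**{k:np.array(v) for k,v in f.items()})
E
```

```text
pics
{'time_s': 0.0, 'q': array([ 0.97049775,  0.42671692,  0.07384901,  1.60662259, -0.0341081 ,
        1.11080431, -0.06712176]), 'qd': array([ 0.00137629, -0.00154197,  0.0006472 , -0.00226962,  0.0003291 ,
       -0.00052442, -0.00061505]), 'joint_efforts': array([-3.41843963e-05, -9.35824513e+01,  3.66713673e+00, -4.54194760e+01,
       -4.87945438e-02,  1.99239829e-02,  2.21327987e-04]), 'position': array([ 293.99228083, -607.39746763,  403.97858335]), 'tool_rot': array([-2.66116736e+00,  1.66851689e+00,  1.78723694e-03]), 'wrist_force': array([ 0.31275214, -0.11406968,  0.41847575]), 'wrist_torque': array([ 0.00917479,  0.00442273, -0.00115615]), 'width': 1.0013688109586873}
scene [[421.3367578    0.         320.0012707 ]
 [  0.         421.3367578  202.02540474]
 [  0.           0.           1.        ]] [1097.14196599  812.86293891  819.56463702] [0.34659518 1.16820306 2.30533863] ['img', 'depth', 'K', 'xyz', 'attitude']
top [[478.72532779   0.         322.36918354]
 [  0.         478.72532779 199.25467655]
 [  0.           0.           1.        ]] [ 232.26746544    6.42208377 1783.31296559] [ 0.13843163 -0.15687293 -1.5751945 ] ['img', 'depth', 'K', 'xyz', 'attitude']
```

View pics/scene0.png

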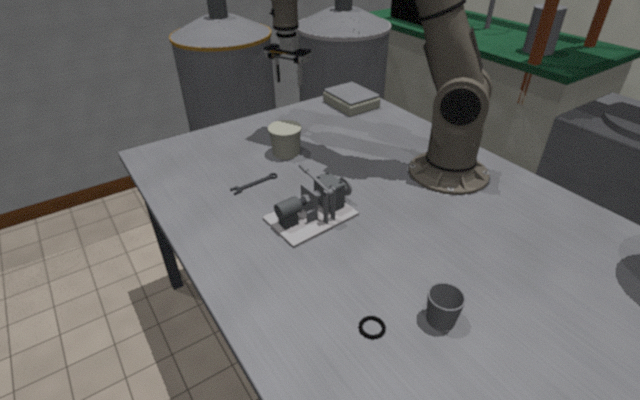

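View pics/top0.png

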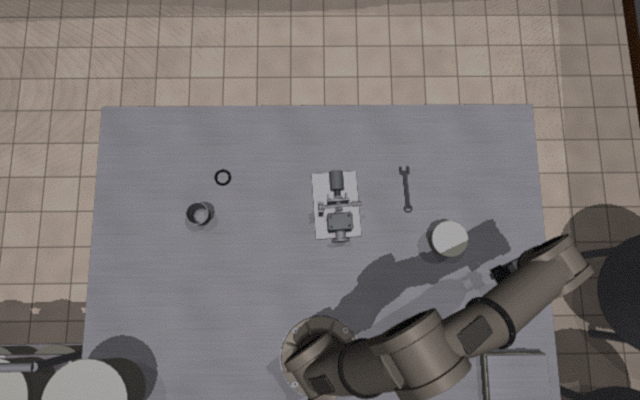

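The scene view shows the pump near (312,205). In the top view, its white plate spans columns 312–361 and rows 172–240, with the housing at (340,222), the drum at (336,182) and the lever running along row ~204 from 320 to 360. Pump x is close to world +x. Next I'll fit the pump pose from the cloud.

```bash
cat > h.py <<'E'
import numpy as np,cv2
from scipy.spatial.transform import Rotation as R
def cloud(f):
    K=f["K"];d=f["depth"];v,u=np.indices(d.shape)
    p=np.stack([(u-K[0,2])/K[0,0]*d,-(v-K[1,2])/K[1,1]*d,-d],-1)
    w=p@R.from_rotvec(f["attitude"]).as_matrix().T+f["xyz"]; w[d==0]=np.nan
    return w
def pix(f,P):
    c=(np.atleast_2d(P)-f["xyz"])@R.from_rotvec(f["attitude"]).as_matrix()
    return np.c_[f["K"][0,2]-f["K"][0,0]*c[:,0]/c[:,2],f["K"][1,2]+f["K"][1,1]*c[:,1]/c[:,2]]
E
python3 - <<'E'
from h import *
for n in("top","scene"):
    f=dict(np.load(f"{n}0.npz")); w=cloud(f); img=f["img"].astype(int)
    m=(w[...,2]>5)&(w[...,2]<200)
    roi=np.zeros(m.shape,bool)
    if n=="top": roi[160:250,300:370]=1
    else: roi[160:250,255:365]=1
    m&=roi
    P=w[m]; print(n,len(P),"bench z",np.nanmedian(w[...,2][120:160,250:300] if n=="top" else w[...,2][260:290,200:260]))
    pl=m&(w[...,2]<19)
    print("plate z",np.median(w[pl][:,2]))
    (c,s,a)=cv2.minAreaRect(P[:,:2].astype(np.float32)); print("all rect",c,s,a, cv2.boxPoints((c,s,a)).tolist())
    for lo,hi in((88,100),(100,112),(112,135)):
        q=P[(P[:,2]>lo)&(P[:,2]<=hi)]; print(lo,hi,len(q),q.min(0).round(),q.max(0).round())
        if hi==135: print(q.round().tolist())
    if n=="top":
        cv2.imwrite("pics/topc.png",cv2.resize(f["img"][155:255,290:385,::-1],None,fx=6,fy=6,interpolation=cv2.INTER_CUBIC)[:600])
E
```

```text
top 3200 bench z -0.8494948298136933
plate z 10.419876657759914
all rect (551.858642578125, -61.99571228027344) (260.6871337890625, 343.84613037109375) 88.53003692626953 [[376.6484680175781, -187.8860626220703], [720.3814086914062, -196.7067108154297], [727.06884765625, 63.89463806152344], [383.33587646484375, 72.71528625488281]]
88 100 290 [ 406. -120.   88.] [662.   1. 100.]
100 112 379 [ 440. -120.  100.] [644.   1. 112.]
112 135 132 [ 449. -129.  112.] [550.   1. 135.]
[[550.0, -49.0, 114.0], [550.0, -88.0, 112.0], [538.0, -3.0, 122.0], [537.0, -6.0, 126.0], [537.0, -10.0, 129.0], [537.0, -13.0, 126.0], [535.0, -118.0, 134.0], [533.0, 1.0, 128.0], [533.0, -3.0, 128.0], [534.0, -6.0, 123.0], [533.0, -10.0, 131.0], [534.0, -13.0, 125.0], [532.0, -112.0, 131.0], [531.0, 1.0, 125.0], [531.0, -3.0, 122.0], [531.0, -6.0, 119.0], [532.0, -10.0, 118.0], [532.0, -13.0, 116.0], [530.0, -73.0, 123.0], [528.0, -76.0, 135.0], [528.0, -83.0, 133.0], [529.0, -87.0, 130.0], [529.0, -94.0, 131.0], [526.0, 1.0, 127.0], [527.0, -3.0, 126.0], [527.0, -6.0, 126.0], [527.0, -10.0, 126.0], [527.0, -13.
[... 5915 characters left out ...]
0], [505.0, 4.0, 116.0], [536.0, -6.0, 120.0], [537.0, 1.0, 124.0], [533.0, -1.0, 121.0], [531.0, 2.0, 122.0], [532.0, 7.0, 125.0], [525.0, 3.0, 121.0], [523.0, 5.0, 121.0], [521.0, 7.0, 121.0], [515.0, 4.0, 117.0], [513.0, 6.0, 117.0], [507.0, 3.0, 113.0], [507.0, 7.0, 115.0], [541.0, 1.0, 122.0], [537.0, -1.0, 119.0], [537.0, 5.0, 123.0], [537.0, 9.0, 125.0], [532.0, 7.0, 122.0], [525.0, 3.0, 117.0], [526.0, 9.0, 121.0], [522.0, 9.0, 119.0], [517.0, 7.0, 116.0], [512.0, 5.0, 113.0], [538.0, -4.0, 114.0], [538.0, 2.0, 118.0], [535.0, 2.0, 117.0], [535.0, 7.0, 120.0], [531.0, 6.0, 117.0], [529.0, 9.0, 118.0], [524.0, 7.0, 115.0], [535.0, 2.0, 113.0], [534.0, 6.0, 115.0], [530.0, 4.0, 112.0]]
```

View pics/topc.png

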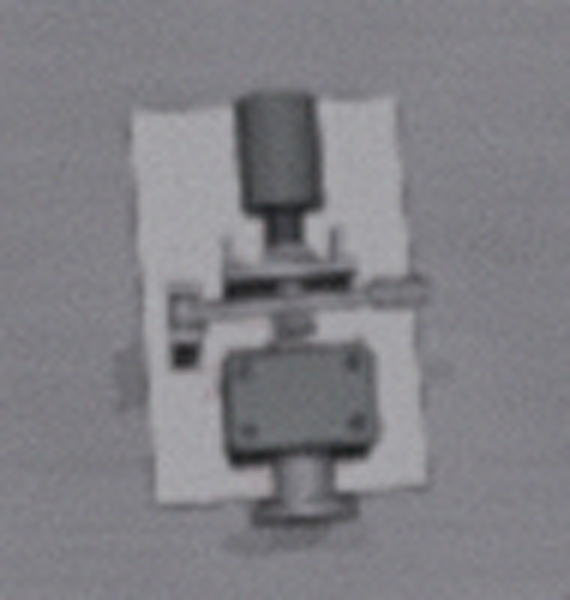

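The crop shows plate corners at about (133,110), (397,97), (427,487) and (157,503), and housing-top corners at (222,352), (372,345), (380,455) and (227,465). The lever runs from the cheeks at (185,305) to the grip at (400,291). I'll fit a rigid pose to those corners.

Run:
```python
from h import *
from scipy.optimize import least_squares
f=dict(np.load("top0.npz")); g=dict(np.load("scene0.npz"))
c=np.array([(133,110),(397,97),(427,487),(157,503),(222,350),(373,344),(380,455),(227,463)],float)/6+[290,155]-.4
M=np.array([(150,90,12),(150,-80,12),(-100,-80,12),(-100,90,12),(-22,45,105),(-22,-45,105),(-82,-45,105),(-82,45,105)],float)
def W(p,M): return M@R.from_euler("z",p[2]).as_matrix().T+[p[0],p[1],0]
r=least_squares(lambda p:(pix(f,W(p,M))-c).ravel(),[525,-70,.06]); p=r.x
print(p,np.degrees(p[2]),r.fun.reshape(-1,2).round(1).tolist())
for s in (slice(0,4),slice(4,8)):
  print(least_squares(lambda p:(pix(f,W(p,M[s]))-c[s]).ravel(),[525,-70,.06]).x)
print(W(p,np.array([[0,0,105],[0,66,118],[0,-62,118],[0,0,70.]])))
im=cv2.resize(g["img"][:,:,::-1],None,fx=1,fy=1)
C=im[150:250,250:370].copy(); C=cv2.resize(C,None,fx=6,fy=6,interpolation=cv2.INTER_CUBIC)
for q in (pix(g,W(p,np.r_[M,[[0,66,118],[0,-62,118],[22,40,105],[22,-40,105]]]))-[250,150]+.5)*6: cv2.circle(C,tuple(int(v) for v in q),4,(0,0,255),1)
cv2.imwrite("pics/sc1.png",C); np.save("p.npy",p)
```

```text
[ 5.23297031e+02 -7.32281664e+01  4.73002910e-02] 2.7101070462929777 [[-0.2, 0.6], [0.4, 0.3], [0.1, 0.6], [-0.6, 0.5], [-0.0, 0.7], [0.1, 0.3], [0.1, -1.5], [0.1, -1.4]]
[ 5.25304996e+02 -7.35663189e+01  5.03761060e-02]
[ 5.21576747e+02 -7.35106909e+01  3.72251455e-02]
[[ 523.29703086  -73.22816641  105.        ]
 [ 520.1763756    -7.30198413  118.        ]
 [ 526.22855549 -135.1588225   118.        ]
 [ 523.29703086  -73.22816641   70.        ]]
```

View pics/sc1.png

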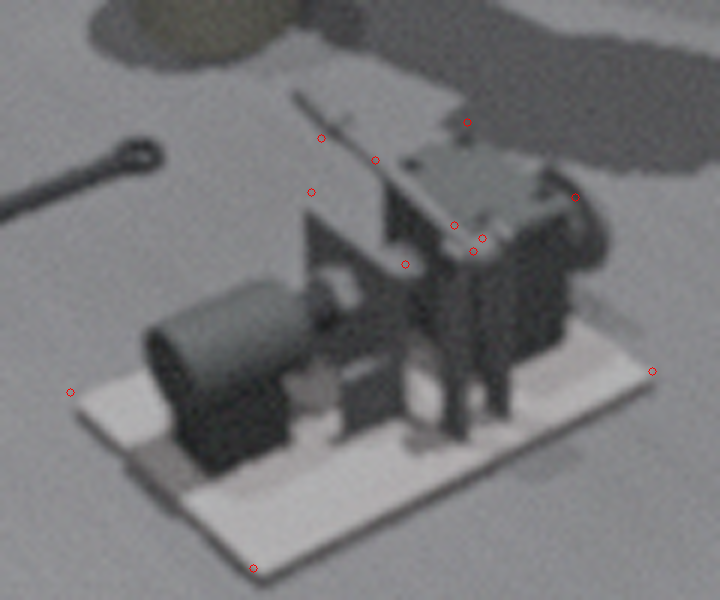

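The scene-camera cross-check agrees to about 2 px, which is enough to set out. I'll align the jaws with pump x, then travel above the grip.

```bash
python3 -m crank '[{"translation":[0,0,0],"rot":[0,0,-0.167],"claw":1},{"translation":[0,0,0],"rot":[0,0,-0.167],"claw":1},{"translation":[0,0,0],"rot":[0,0,-0.167],"claw":1},{"translation":[0,0,0],"rot":[0,0,-0.167],"claw":1},{"translation":[0,0,0],"rot":[0,0,-0.167],"claw":1},{"translation":[0,0,0],"rot":[0,0,-0.167],"claw":1},{"translation":[0,0,0],"rot":[0,0,-0.167],"claw":1},{"translation":[2.5,-4.6,0],"rot":[0,0,0],"claw":1},{"translation":[2.5,-4.6,0],"rot":[0,0,0],"claw":1},{"translation":[2.5,-4.6,0],"rot":[0,0,0],"claw":1}]' 10
python3 -m crank '[{"translation":[2.5,-4.6,0],"rot":[0,0,0],"claw":1},{"translation":[2.5,-4.6,0],"rot":[0,0,0],"claw":1},{"translation":[2.5,-4.6,0],"rot":[0,0,0],"claw":1},{"translation":[2.5,-4.6,0],"rot":[0,0,0],"claw":1},{"translation":[2.5,-4.6,0],"rot":[0,0,0],"claw":1},{"translation":[2.5,-4.6,0],"rot":[0,0,0],"claw":1},{"translation":[2.7,-4.6,0],"rot":[0,0,0],"claw":1},{"translation":[0,0,0],"rot":[0,0,0],"claw":1},{"translation":[0,0,0],"rot":[0,0,0],"claw":1},{"translation":[0,0,0],"rot":[0,0,0],"claw":1}]'
cat >> h.py <<'E'
def tool():
    from rig import sense
    s=sense(); T=R.from_rotvec(s["tool_rot"]).as_matrix(); g=s["position"]+180*T[:,2]
    x=T[:,0]; print("t %.2f"%s["time_s"],"grasp pt",g.round(1),"xang %.3f"%np.arctan2(x[1],x[0]),"zax",T[:,2].round(3),"F",s["wrist_force"].round(1),"w %.3f"%s["width"],"q7 %.2f"%s["q"][6])
    return g,T,s
def look(name,box,k,pts=()):
    from rig import grab_frame
    f=grab_frame("scene"); x0,y0,x1,y1=box
    C=cv2.resize(f["img"][y0:y1,x0:x1,::-1],None,fx=k,fy=k,interpolation=cv2.INTER_CUBIC)
    if len(pts):
        for q in (pix(f,pts)-[x0,y0]+.5)*k: cv2.circle(C,tuple(int(v) for v in q),4,(0,0,255),1)
    cv2.imwrite(f"pics/{name}.png",C); return f
E
python3 - <<'E'
from h import *
g,T,s=tool()
tips=[g+19*T[:,2]+a*T[:,0]+b*T[:,1] for a in(47,-47) for b in(8,-8)]
look("a1",(255,100,375,200),6,np.array(tips+[[526,-135,125],[520,-7,118]]))
E
```

```text
time_s: 1.35
position: [362.6, -464.5, 404.4]
tool_rot: [-3.14, -0.076, 0.0]
wrist_force: [0.9, -0.2, 0.2]
width: 0.997
time_s: 2.6
position: [522.8, -136.9, 404.5]
tool_rot: [3.141, 0.074, -0.001]
wrist_force: [0.3, 0.5, 1.0]
width: 1.002
t 2.60 grasp pt [ 522.7 -136.9  224.5] xang 0.047 zax [-0. -0. -1.] F [0.3 0.5 1. ] w 1.002 q7 0.08
```

View pics/a1.png

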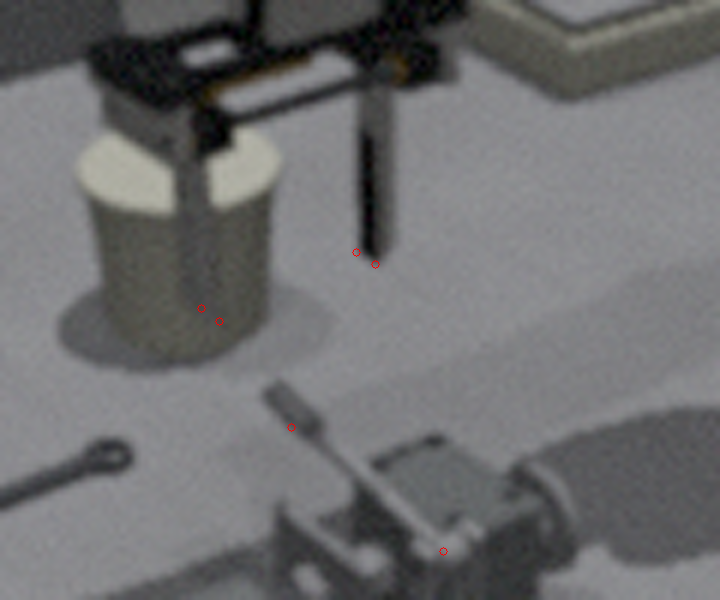

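The projected fingertips land on the real ones, so the scene camera is good to about 1 px. The grip sleeve is at crop (295,408), a little above where level would put it. I'll fit the lever line from both clouds, and re-fit the pump with the scene camera.

Run:
```python
from h import *
from scipy.optimize import least_squares
f=dict(np.load("top0.npz")); g=dict(np.load("scene0.npz"))
for n,F in(("top",f),("scene",g)):
    w=cloud(F).reshape(-1,3)
    q=w[(abs(w[:,0]-526)<16)&(w[:,2]>112)&(w[:,2]<165)&(w[:,1]<10)&(w[:,1]>-190)]
    for a in range(-190,10,20):
        s=q[(q[:,1]>a)&(q[:,1]<=a+20)]
        if len(s): print(n,a+10,len(s),np.median(s,0).round(1),"x",s[:,0].min().round(),s[:,0].max().round())
# image-based two-camera fit; scene pixel points from sc1 crop (x6, offset 250,150)
ct=np.array([(133,110),(397,97),(427,487),(157,503),(222,350),(373,344),(380,455),(227,463)],float)/6+[290,155]-.4
cs=np.array([(262,580),(80,408),(655,380),(307,210)],float)/6+[250,150]-.5
M=np.array([(150,90,12),(150,-80,12),(-100,-80,12),(-100,90,12),(-22,45,105),(-22,-45,105),(-82,-45,105),(-82,45,105)],float)
Ms=np.array([(150,90,12),(150,-80,12),(-100,90,12),(26,-40,105)],float)
W=lambda p,M: M@R.from_euler("z",p[2]).as_matrix().T+[p[0],p[1],0]
fs=lambda p:(pix(g,W(p,Ms))-cs).ravel()
print("scene only",least_squares(fs,[525,-70,.05]).x)
r=least_squares(lambda p:np.r_[(pix(f,W(p,M))-ct).ravel(),fs(p)],[525,-70,.05]);print("both",r.x,r.fun.round(1)[16:])
# lever: sleeve centre & pivot seen in a1 crop -> ray at z
def ray(F,uv,axis,val):
    d=R.from_rotvec(F["attitude"]).as_matrix()@np.array([(uv[0]-F["K"][0,2])/F["K"][0,0],-(uv[1]-F["K"][1,2])/F["K"][1,1],-1])
    return F["xyz"]+d*(val-F["xyz"][axis])/d[axis]
for x in(523,526,529): print("grip ray",ray(g,(255+295/6-.5,100+408/6-.5),0,x).round(1))
for z in (118,125,132): print("top grip ray",ray(f,(290+400/6-.4,155+291/6-.4),2,z).round(1))
```

```text
top -140 23 [ 526.5 -141.5  146.3] x 521.0 534.0
top -120 26 [ 526.1 -120.9  140.2] x 519.0 535.0
top -100 16 [525.1 -97.2 135.1] x 521.0 531.0
top -80 15 [524.3 -79.7 132. ] x 521.0 530.0
top -60 16 [522.5 -58.8 128.9] x 518.0 526.0
top -40 17 [522.3 -41.2 125.3] x 519.0 528.0
top -20 20 [520.5 -16.8 124.2] x 514.0 537.0
top 0 31 [523.7  -6.1 125.2] x 511.0 538.0
scene -140 22 [ 531.3 -138.8  142.8] x 519.0 536.0
scene -120 33 [ 530.1 -120.4  139.4] x 519.0 536.0
scene -100 20 [ 527.8 -100.7  135.2] x 520.0 532.0
scene -80 18 [526.9 -81.3 132.3] x 522.0 531.0
scene -60 19 [526.2 -61.6 129.6] x 520.0 530.0
scene -40 19 [525.1 -37.8 125.4] x 517.0 528.0
scene -20 18 [521.2 -21.3 122.4] x 517.0 526.0
scene 0 59 [526.6   2.  121.9] x 510.0 541.0
scene only [ 5.26470509e+02 -6.43554786e+01  6.40337978e-02]
both [ 5.23670957e+02 -7.08657259e+01  6.02430583e-02] [-0.4 -1.3 -1.2 -1.7 -0.  -1.3 -0.1 -1.9]
grip ray [ 523.  -135.9  135.2]
grip ray [ 526.  -130.9  138.7]
grip ray [ 529.  -125.9  142.3]
top grip ray [ 533.8 -134.6  118. ]
top grip ray [ 532.5 -134.1  125. ]
top grip ray [ 531.3 -133.5  132. ]
```

The lever sits about 0.15 rad up, with the sleeve centre near (528,-133,133) and the pump at about (525,-72) with yaw 0.05. I'll descend and grip.

```bash
python3 -m crank '[{"translation":[0.5,-0.3,2],"rot":[0,0,0],"claw":1},{"translation":[0,0,2],"rot":[0,0,0],"claw":1},{"translation":[0,0,2],"rot":[0,0,0],"claw":1},{"translation":[0,0,2],"rot":[0,0,0],"claw":1},{"translation":[0,0,1.2],"rot":[0,0,0],"claw":1},{"translation":[0,0,0],"rot":[0,0,0],"claw":0},{"translation":[0,0,0],"rot":[0,0,0],"claw":0},{"translation":[0,0,0],"rot":[0,0,0],"claw":0},{"translation":[0,0,0],"rot":[0,0,0],"claw":0},{"translation":[0,0,0],"rot":[0,0,0],"claw":0}]' 10
python3 - <<'E'
from h import *
tool()
E
```

```text
time_s: 3.9
position: [528.1, -132.6, 312.9]
tool_rot: [3.141, 0.077, 0.001]
wrist_force: [-0.4, 0.5, 0.2]
width: 0.508
t 3.90 grasp pt [ 528.2 -132.6  132.9] xang 0.049 zax [ 0. -0. -1.] F [-0.4  0.5  0.2] w 0.508 q7 0.01
```

```bash
python3 -m crank '[{"translation":[0,0,0],"rot":[0,0,0],"claw":0},{"translation":[0,0,0],"rot":[0,0,0],"claw":0},{"translation":[0,0,0],"rot":[0,0,0],"claw":0},{"translation":[0,0,0],"rot":[0,0,0],"claw":0},{"translation":[0,0,0],"rot":[0,0,0],"claw":0},{"translation":[0,0,0],"rot":[0,0,0],"claw":0},{"translation":[0,0,0],"rot":[0,0,0],"claw":0},{"translation":[0,0,-0.5],"rot":[0,0,0],"claw":0},{"translation":[0,-0.1,-0.5],"rot":[0,0,0],"claw":0},{"translation":[0,-0.2,-1],"rot":[0,0,0],"claw":0}]' 10
python3 - <<'E'
from h import *
tool()
th=np.linspace(.28,2.75,21); p=np.c_[66-128*np.cos(th),118+128*np.sin(th)]
print((-np.diff(p,axis=0)/10).round(1).tolist())
E
```

```text
time_s: 5.15
position: [527.7, -129.1, 332.9]
tool_rot: [-3.14, -0.077, 0.002]
wrist_force: [-4.6, 4.5, -3.4]
width: 0.164
t 5.15 grasp pt [ 527.5 -129.   152.9] xang 0.049 zax [-0.001  0.001 -1.   ] F [-4.6  4.5 -3.4] w 0.164 q7 0.02
[[-0.5, -1.5], [-0.7, -1.4], [-0.9, -1.3], [-1.0, -1.2], [-1.2, -1.1], [-1.3, -0.9], [-1.4, -0.7], [-1.5, -0.6], [-1.5, -0.4], [-1.6, -0.2], [-1.6, 0.0], [-1.6, 0.2], [-1.5, 0.4], [-1.5, 0.6], [-1.4, 0.8], [-1.3, 0.9], [-1.2, 1.1], [-1.0, 1.2], [-0.9, 1.3], [-0.7, 1.4]]
```

The sleeve is held at about 15.5 mm. Now the arc.

```bash
python3 -m crank '[{"translation":[0,-0.5,-1.5],"rot":[0,0,0],"claw":0},{"translation":[0,-0.7,-1.4],"rot":[0,0,0],"claw":0},{"translation":[0,-0.9,-1.3],"rot":[0,0,0],"claw":0},{"translation":[0,-1.0,-1.2],"rot":[0,0,0],"claw":0},{"translation":[0,-1.2,-1.1],"rot":[0,0,0],"claw":0},{"translation":[0,-1.3,-0.9],"rot":[0,0,0],"claw":0},{"translation":[0,-1.4,-0.7],"rot":[0,0,0],"claw":0},{"translation":[0,-1.5,-0.6],"rot":[0,0,0],"claw":0},{"translation":[0,-1.5,-0.4],"rot":[0,0,0],"claw":0},{"translation":[0,-1.6,-0.2],"rot":[0,0,0],"claw":0}]'
python3 - <<'E'
from h import *
tool()
E
```

```text
time_s: 6.4
position: [521.2, -13.6, 426.4]
tool_rot: [3.139, 0.076, -0.004]
wrist_force: [-12.8, -2.5, 0.1]
width: 0.165
t 6.40 grasp pt [520.7 -13.8 246.4] xang 0.048 zax [-0.003 -0.001 -1.   ] F [-12.8  -2.5   0.1] w 0.165 q7 -0.15
```

The height matches the arc: 246.4 against 246 expected. There is a sideways force, so I'll ease x a little and carry on over.

```bash
python3 -m crank '[{"translation":[-0.05,-1.6,0],"rot":[0,0,0],"claw":0},{"translation":[-0.05,-1.6,0.2],"rot":[0,0,0],"claw":0},{"translation":[-0.05,-1.5,0.4],"rot":[0,0,0],"claw":0},{"translation":[-0.05,-1.5,0.6],"rot":[0,0,0],"claw":0},{"translation":[-0.05,-1.4,0.8],"rot":[0,0,0],"claw":0},{"translation":[-0.05,-1.3,0.9],"rot":[0,0,0],"claw":0},{"translation":[0,-1.2,1.1],"rot":[0,0,0],"claw":0},{"translation":[0,-1.0,1.2],"rot":[0,0,0],"claw":0},{"translation":[0,-0.9,1.3],"rot":[0,0,0],"claw":0},{"translation":[0,-0.7,1.3],"rot":[0,0,0],"claw":0}]'
python3 - <<'E'
from h import *
g,_,_=tool()
print("lever est",np.arctan2(g[2]-118,-(g[1]+6)))
E
```

```text
time_s: 7.65
position: [513.0, 113.5, 346.7]
tool_rot: [-3.141, -0.077, 0.0]
wrist_force: [-0.6, -0.7, 0.0]
width: 0.004
t 7.65 grasp pt [513.  113.5 166.7] xang 0.049 zax [-0.  0. -1.] F [-0.6 -0.7  0. ] w 0.004 q7 -0.48
lever est 2.754768322901763
```

The jaws closed empty, so the sleeve slipped out somewhere on the way. I need to look.

Run:
```python
from h import *
g,T,s=tool()
f=look("a2",(245,90,380,202),5,np.array([g+19*T[:,2],[521,-6,118]]))
w=cloud(f).reshape(-1,3)
q=w[(abs(w[:,0]-519)<18)&(w[:,2]>128)&(w[:,2]<280)&(w[:,1]<100)&(w[:,1]>-190)]
for a in range(-190,110,15):
    s=q[(q[:,1]>a)&(q[:,1]<=a+15)]
    if len(s): print(a+7,len(s),np.median(s,0).round(1),s[:,2].min().round(),s[:,2].max().round())
```

```text
t 7.65 grasp pt [513.  113.5 166.7] xang 0.049 zax [-0.  0. -1.] F [-0.6 -0.7  0. ] w 0.004 q7 -0.48
-3 43 [523.1   2.7 152.8] 129.0 263.0
12 61 [521.4  10.9 248.2] 128.0 262.0
87 1 [534.6  94.7 260.6] 261.0 261.0
102 3 [534.8  99.  262.8] 260.0 276.0
```

View pics/a2.png

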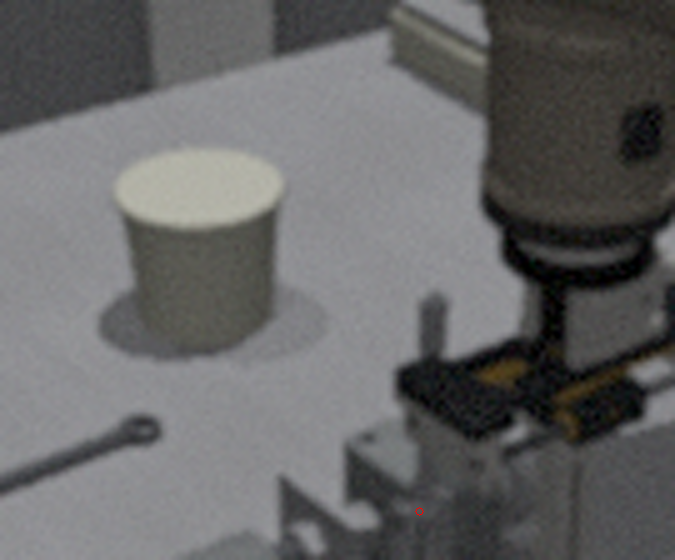

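The lever stands nearly upright, with its sleeve at crop (433,320), i.e. about y 10 and z 248 in the world. I'll go over the top, come down behind it and push it over with closed fingers.

```bash
python3 -m crank '[{"translation":[0,0,-2.85],"rot":[0,0,0],"claw":0},{"translation":[0,0,-2.85],"rot":[0,0,0],"claw":0},{"translation":[0,0,-2.85],"rot":[0,0,0],"claw":0},{"translation":[0,0,-2.85],"rot":[0,0,0],"claw":0},{"translation":[0,0,-2.85],"rot":[0,0,0],"claw":0},{"translation":[0,3.1,0],"rot":[0,0,0],"claw":0},{"translation":[0,3.1,0],"rot":[0,0,0],"claw":0},{"translation":[0,3.1,0],"rot":[0,0,0],"claw":0},{"translation":[0,3.1,0],"rot":[0,0,0],"claw":0},{"translation":[0,3.1,0],"rot":[0,0,0],"claw":0}]'
python3 - <<'E'
from h import *
g,T,s=tool()
d=g-[525,-72,0]; c,sn=np.cos(.05),np.sin(.05); gy=-sn*d[0]+c*d[1]; print("pump x,y",c*d[0]+sn*d[1],gy)
C=np.array([gy+8,215.])
th=np.linspace(1.6,2.85,11)
P=np.c_[66-100*np.cos(th)-5*np.sin(th),118+100*np.sin(th)-5*np.cos(th)]
print("down",(g[2]-19-215)/10,"first",P[0]-C, (-np.diff(P,axis=0)/10).round(2).tolist())
E
```

```text
time_s: 8.95
position: [520.6, -43.0, 490.1]
tool_rot: [3.141, 0.076, 0.0]
wrist_force: [0.3, -0.3, 0.9]
width: 0.005
t 8.95 grasp pt [520.6 -43.  310.1] xang 0.049 zax [ 0. -0. -1.] F [ 0.3 -0.3  0.9] w 0.005 q7 -0.06
pump x,y -2.9373322281663024 29.133750382141077
down 7.608860047413475 first [26.78833383  3.10335792] [[-1.25, 0.05], [-1.23, 0.21], [-1.2, 0.36], [-1.14, 0.51], [-1.07, 0.64], [-0.98, 0.77], [-0.88, 0.89], [-0.76, 0.99], [-0.63, 1.08], [-0.49, 1.15]]
```

```bash
python3 -m crank '[{"translation":[0,0,1.9],"rot":[0,0,0],"claw":0},{"translation":[0,0,1.9],"rot":[0,0,0],"claw":0},{"translation":[0,0,1.9],"rot":[0,0,0],"claw":0},{"translation":[0,0,1.8],"rot":[0,0,0],"claw":0},{"translation":[0,-1.35,0],"rot":[0,0,0],"claw":0},{"translation":[0,-1.35,0],"rot":[0,0,0],"claw":0},{"translation":[0,-1.25,0.05],"rot":[0,0,0],"claw":0},{"translation":[0,-1.23,0.2],"rot":[0,0,0],"claw":0},{"translation":[0,-1.2,0.35],"rot":[0,0,0],"claw":0},{"translation":[0,-1.15,0.5],"rot":[0,0,0],"claw":0}]'
python3 -m crank '[{"translation":[0,-1.05,0.65],"rot":[0,0,0],"claw":0},{"translation":[0,-1,0.75],"rot":[0,0,0],"claw":0},{"translation":[0,-0.9,0.9],"rot":[0,0,0],"claw":0},{"translation":[0,-0.75,1],"rot":[0,0,0],"claw":0},{"translation":[0,-0.65,1.1],"rot":[0,0,0],"claw":0},{"translation":[0,-0.5,1.15],"rot":[0,0,0],"claw":0},{"translation":[0,0,0.3],"rot":[0,0,0],"claw":0},{"translation":[0,0,0],"rot":[0,0,0],"claw":0},{"translation":[0,0,0],"rot":[0,0,0],"claw":0},{"translation":[0,0,0],"rot":[0,0,0],"claw":0}]'
python3 - <<'E'
from h import *
g,T,s=tool()
E
```

```text
time_s: 10.2
position: [516.9, 34.3, 404.0]
tool_rot: [-3.141, -0.077, -0.0]
wrist_force: [0.1, -0.9, -0.2]
width: 0.003
time_s: 11.45
position: [514.6, 81.7, 345.7]
tool_rot: [-3.141, -0.077, -0.0]
wrist_force: [-0.4, 0.4, 0.3]
width: 0.006
t 11.45 grasp pt [514.7  81.7 165.7] xang 0.049 zax [ 0.  0. -1.] F [-0.4  0.4  0.3] w 0.006 q7 -0.40
```

```bash
python3 -m crank '[{"translation":[0,0,-3],"rot":[0,0,0],"claw":0},{"translation":[0,0,-3],"rot":[0,0,0],"claw":0},{"translation":[0,0,-3],"rot":[0,0,0],"claw":0},{"translation":[0,0,-3],"rot":[0,0,0],"claw":0},{"translation":[0,2.5,0],"rot":[0,0,0],"claw":0.53},{"translation":[0,2.5,0],"rot":[0,0,0],"claw":0.53},{"translation":[0,2.5,0],"rot":[0,0,0],"claw":0.53},{"translation":[0,2.5,0],"rot":[0,0,0],"claw":0.53},{"translation":[0,2.5,0],"rot":[0,0,0],"claw":0.53},{"translation":[0,2.9,0],"rot":[0,0,0],"claw":0.53}]'
python3 - <<'E'
from h import *
g,T,s=tool()
f=look("a3",(255,110,375,210),6,np.array([[521,-6,118],[525+13*.999,-72-13*.05,70],[525-22+45*-.05,-72+45,105],[525-22+45*.05,-72-45,105]]))
w=cloud(f).reshape(-1,3)
q=w[(abs(w[:,0]-516)<18)&(w[:,2]>110)&(w[:,2]<200)&(w[:,1]<160)&(w[:,1]>-40)]
for a in range(-40,160,15):
    s=q[(q[:,1]>a)&(q[:,1]<=a+15)]
    if len(s): print(a+7,len(s),np.median(s,0).round(1),s[:,2].min().round(),s[:,2].max().round())
E
```

```text
time_s: 12.7
position: [522.0, -72.8, 465.7]
tool_rot: [3.141, 0.077, 0.0]
wrist_force: [0.3, 0.0, 0.2]
width: 0.528
t 12.70 grasp pt [522.1 -72.8 285.7] xang 0.049 zax [ 0. -0. -1.] F [0.3 0.  0.2] w 0.528 q7 -0.01
-18 5 [506.3 -10.4 124.4] 124.0 126.0
-3 36 [518.7   0.6 124.1] 111.0 128.0
12 23 [522.    7.7 122.5] 115.0 129.0
27 13 [521.2  27.8 126.4] 120.0 131.0
42 13 [520.3  44.1 131.6] 123.0 134.0
57 15 [517.8  56.2 134.7] 127.0 138.0
72 12 [517.9  74.5 137.8] 133.0 143.0
87 15 [516.7  88.7 142.7] 135.0 146.0
102 15 [517.2 105.4 148.2] 139.0 153.0
117 24 [516.6 117.1 150.4] 142.0 156.0
132 36 [514.2 135.5 152.9] 143.0 160.0
147 1 [508.9 140.2 147.9] 148.0 148.0
```

View pics/a3.png

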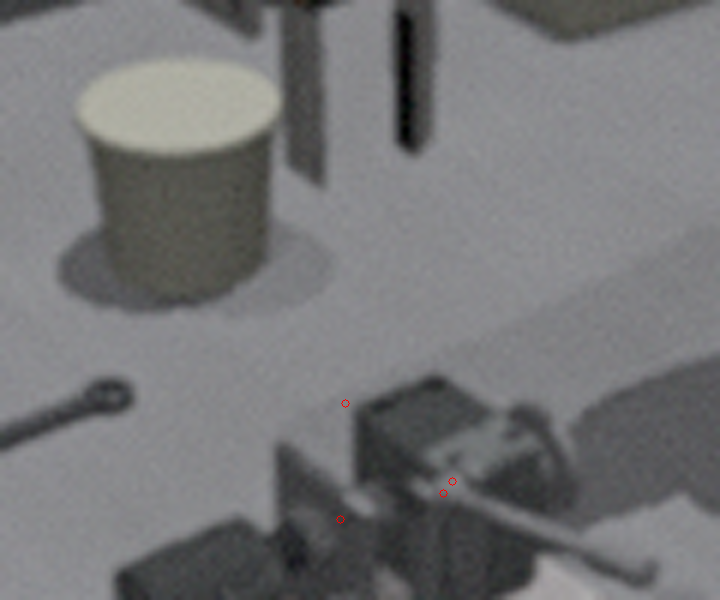

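The lever now leans out to +y at a slope of about 0.27, so about 2.87 rad. Next I'll turn the jaws 90° and check the gap's location from the stored clouds.

```bash
python3 -m crank '[{"translation":[0,0,0],"rot":[0,0,0.18],"claw":0.53},{"translation":[0,0,0],"rot":[0,0,0.18],"claw":0.53},{"translation":[0,0,0],"rot":[0,0,0.18],"claw":0.53},{"translation":[0,0,0],"rot":[0,0,0.18],"claw":0.53},{"translation":[0,0,0],"rot":[0,0,0.18],"claw":0.53},{"translation":[0,0,0],"rot":[0,0,0.18],"claw":0.53},{"translation":[0,0,0],"rot":[0,0,0.18],"claw":0.53},{"translation":[0,0,0],"rot":[0,0,0.18],"claw":0.53},{"translation":[0,0,0],"rot":[0,0,0.13],"claw":0.53},{"translation":[0,0,0],"rot":[0,0,0],"claw":0.53}]' 40
python3 - <<'E'
from h import *
from rig import grab_frame
tool()
p=(523.5,-71,.05); c,s=np.cos(.05),np.sin(.05)
for n,F in(("top0",dict(np.load("top0.npz"))),("scene0",dict(np.load("scene0.npz"))),("scene now",grab_frame("scene"))):
    w=cloud(F).reshape(-1,3); d=w-[p[0],p[1],0]; q=np.c_[c*d[:,0]+s*d[:,1],-s*d[:,0]+c*d[:,1],w[:,2]]
    t=q[(q[:,2]>96)&(q[:,2]<113)&(q[:,0]>-100)&(q[:,0]<45)&(abs(q[:,1])<60)]
    h=np.histogram(t[:,0],np.arange(-100,46,5))
    print(n,list(zip(h[1][:-1].astype(int).tolist(),h[0].tolist())))
    b=t[(t[:,0]>-75)&(t[:,0]<-30)]; hy=np.histogram(b[:,1],np.arange(-60,61,5))
    print("  y",list(zip(hy[1][:-1].astype(int).tolist(),hy[0].tolist())))
E
```

```text
time_s: 14.0
position: [522.1, -72.0, 465.7]
tool_rot: [2.277, -2.165, 0.0]
wrist_force: [0.1, 0.4, -0.1]
width: 0.531
t 14.00 grasp pt [522.1 -72.  285.7] xang -1.521 zax [-0. -0. -1.] F [ 0.1  0.4 -0.1] w 0.531 q7 -1.55
top0 [(-100, 0), (-95, 0), (-90, 0), (-85, 11), (-80, 34), (-75, 36), (-70, 32), (-65, 35), (-60, 35), (-55, 31), (-50, 33), (-45, 31), (-40, 38), (-35, 33), (-30, 30), (-25, 19), (-20, 1), (-15, 0), (-10, 0), (-5, 0), (0, 0), (5, 0), (10, 0), (15, 0), (20, 21), (25, 28), (30, 6), (35, 0), (40, 0)]
  y [(-60, 0), (-55, 0), (-50, 6), (-45, 16), (-40, 19), (-35, 18), (-30, 16), (-25, 21), (-20, 16), (-15, 15), (-10, 18), (-5, 17), (0, 16), (5, 15), (10, 17), (15, 15), (20, 16), (25, 19), (30, 17), (35, 18), (40, 9), (45, 0), (50, 0), (55, 0)]
scene0 [(-100, 0), (-95, 0), (-90, 0), (-85, 5), (-80, 20), (-75, 27), (-70, 28), (-65, 24), (-60, 26), (-55, 34), (-50, 24), (-45, 27), (-40, 19), (-35, 26), (-30, 20), (-25, 1), (-20, 0), (-15, 0), (-10, 0), (-5, 0), (0, 0), (5, 0), (10, 0), (15, 0), (20, 17), (25, 44), (30, 8), (35, 0), (40, 0)]
  y [(-60, 0), (-55, 0), (-50, 0), (-45, 2), (-40, 8), (-35, 12), (-30, 11), (-25, 16), (-20, 17), (-15, 8), (-10, 13), (-5, 13), (0, 12), (5, 14), (10, 13), (15, 13), (20, 14), (25, 9), (30, 15), (35, 14), (40, 21), (45, 10), (50, 0), (55, 0)]
scene now [(-100, 0), (-95, 0), (-90, 0), (-85, 7), (-80, 13), (-75, 25), (-70, 31), (-65, 29), (-60, 24), (-55, 26), (-50, 31), (-45, 24), (-40, 19), (-35, 24), (-30, 30), (-25, 35), (-20, 0), (-15, 0), (-10, 0), (-5, 0), (0, 0), (5, 0), (10, 0), (15, 0), (20, 12), (25, 43), (30, 10), (35, 0), (40, 0)]
  y [(-60, 0), (-55, 0), (-50, 0), (-45, 3), (-40, 8), (-35, 11), (-30, 12), (-25, 13), (-20, 15), (-15, 14), (-10, 11), (-5, 13), (0, 14), (5, 12), (10, 11), (15, 13), (20, 17), (25, 11), (30, 12), (35, 12), (40, 19), (45, 11), (50, 1), (55, 0)]
```

The gap is confirmed within about 1–2 mm of (523.5,-71). Descending.

```bash
python3 -m crank '[{"translation":[-0.1,-0.15,2],"rot":[0,0,0],"claw":0.53},{"translation":[0,0,2],"rot":[0,0,0],"claw":0.53},{"translation":[0,0,2],"rot":[0,0,0],"claw":0.53},{"translation":[0,0,2],"rot":[0,0,0],"claw":0.53},{"translation":[0,0,2],"rot":[0,0,0],"claw":0.53},{"translation":[0,0,2],"rot":[0,0,0],"claw":0.53},{"translation":[0,0,2],"rot":[0,0,0],"claw":0.53},{"translation":[0,0,1],"rot":[0,0,0],"claw":0.53},{"translation":[0,0,1],"rot":[0,0,0],"claw":0.53},{"translation":[0,0,0],"rot":[0,0,0],"claw":0.53}]' 40
python3 - <<'E'
from h import *
tool()
look("a4",(265,130,365,205),7)
E
```

```text
time_s: 15.3
position: [523.5, -70.9, 305.4]
tool_rot: [2.276, -2.165, -0.001]
wrist_force: [-0.2, 0.3, 0.0]
width: 0.527
t 15.30 grasp pt [523.4 -70.9 125.4] xang -1.520 zax [-0.001  0.    -1.   ] F [-0.2  0.3  0. ] w 0.527 q7 -1.62
```

View pics/a4.png

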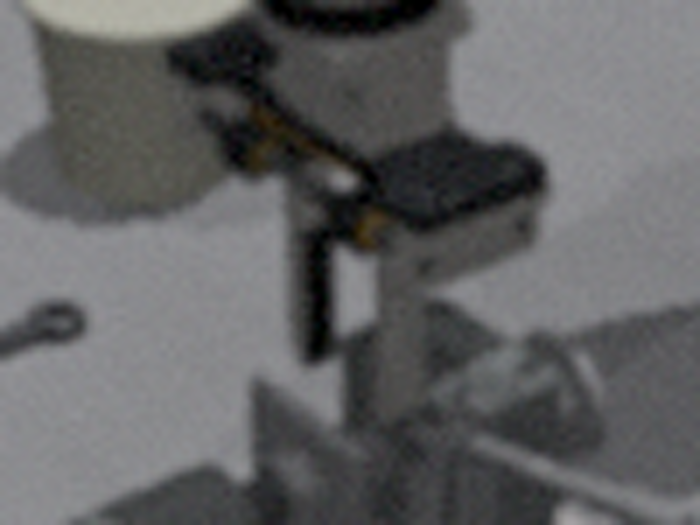

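The fingers straddle the gap correctly, with the left tip at (320,355) and the right at (400,410). I'll go down and close gently first.

```bash
python3 -m crank '[{"translation":[0,0,1],"rot":[0,0,0],"claw":0.53},{"translation":[0,0,1],"rot":[0,0,0],"claw":0.53},{"translation":[0,0,1],"rot":[0,0,0],"claw":0.53},{"translation":[0,0,1],"rot":[0,0,0],"claw":0.53},{"translation":[0,0,1],"rot":[0,0,0],"claw":0.53},{"translation":[0,0,0.5],"rot":[0,0,0],"claw":0.53},{"translation":[0,0,0],"rot":[0,0,0],"claw":0.53},{"translation":[0,0,0],"rot":[0,0,0],"claw":0.53},{"translation":[0,0,0],"rot":[0,0,0],"claw":0.53},{"translation":[0,0,0],"rot":[0,0,0],"claw":0.53}]' 15
python3 -c "from h import *;tool()"
python3 -m crank '[{"translation":[0,0,0],"rot":[0,0,0],"claw":0.1},{"translation":[0,0,0],"rot":[0,0,0],"claw":0.1},{"translation":[0,0,0],"rot":[0,0,0],"claw":0.1},{"translation":[0,0,0],"rot":[0,0,0],"claw":0.1},{"translation":[0,0,0],"rot":[0,0,0],"claw":0.1},{"translation":[0,0,0],"rot":[0,0,0],"claw":0.1},{"translation":[0,0,0],"rot":[0,0,0],"claw":0.1},{"translation":[0,0,0],"rot":[0,0,0],"claw":0.1},{"translation":[0,0,0],"rot":[0,0,0],"claw":0.1},{"translation":[0,0,0],"rot":[0,0,0],"claw":0.1}]' 15
python3 -c "from h import *;tool()"
```

```text
time_s: 16.6
position: [523.6, -70.9, 250.9]
tool_rot: [-2.276, 2.165, -0.0]
wrist_force: [0.0, -1.1, 1.1]
width: 0.528
t 16.60 grasp pt [523.7 -70.9  70.9] xang -1.521 zax [ 0. -0. -1.] F [ 0.  -1.1  1.1] w 0.528 q7 -1.66
time_s: 17.85
position: [523.6, -70.9, 250.7]
tool_rot: [-2.276, 2.166, 0.0]
wrist_force: [-0.6, -0.1, 0.6]
width: 0.268
t 17.85 grasp pt [523.6 -70.9  70.7] xang -1.521 zax [-0.  0. -1.] F [-0.6 -0.1  0.6] w 0.268 q7 -1.66
```

```bash
python3 -m crank '[{"translation":[0,0,0],"rot":[0,0,0],"claw":0.1},{"translation":[0,0,0],"rot":[0,0,0],"claw":0.1},{"translation":[0,0,0],"rot":[0,0,0],"claw":0.1},{"translation":[0,0,0],"rot":[0,0,0],"claw":0.1},{"translation":[0,0,0],"rot":[0,0,0],"claw":0.1},{"translation":[0,0,0],"rot":[0,0,0],"claw":0.1},{"translation":[0,0,0],"rot":[0,0,0],"claw":0.1},{"translation":[0,0,0],"rot":[0,0,0],"claw":0.1},{"translation":[0,0,0],"rot":[0,0,0],"claw":0.1},{"translation":[0,0,0],"rot":[0,0,0],"claw":0.1}]' 40
python3 -c "from h import *;print(tool()[2]['wrist_torque'])"
python3 -m crank '[{"translation":[0,0,0],"rot":[0,0,0],"claw":0},{"translation":[0,0,0],"rot":[0,0,0],"claw":0},{"translation":[0,0,0],"rot":[0,0,0],"claw":0},{"translation":[0,0,0],"rot":[0,0,0],"claw":0},{"translation":[0,0,0],"rot":[0,0,0],"claw":0},{"translation":[0,0,0],"rot":[0,0,0],"claw":0},{"translation":[0,0,0],"rot":[0,0,0],"claw":0},{"translation":[0,0,0],"rot":[0,0,0],"claw":0},{"translation":[0,0,0],"rot":[0,0,0],"claw":0},{"translation":[0,0,0],"rot":[0,0,0],"claw":0}]' 40
python3 - <<'E'
from h import *
print(tool()[2]['wrist_torque'])
f=look("a5",(265,120,385,220),6)
w=cloud(f).reshape(-1,3)
q=w[(abs(w[:,0]-516)<18)&(w[:,2]>110)&(w[:,2]<200)&(w[:,1]<160)&(w[:,1]>20)]
k=np.polyfit(q[:,1],q[:,2],1);print("lever angle",np.pi-np.arctan(k[0]),len(q))
E
```

```text
time_s: 19.1
position: [523.6, -70.9, 250.7]
tool_rot: [-2.276, 2.165, 0.0]
wrist_force: [-0.8, -1.3, 0.5]
width: 0.263
t 19.10 grasp pt [523.6 -70.9  70.7] xang -1.521 zax [ 0.  0. -1.] F [-0.8 -1.3  0.5] w 0.263 q7 -1.66
[-0.09399809  0.043245    0.01907748]
time_s: 20.35
position: [523.6, -70.9, 250.7]
tool_rot: [-2.276, 2.165, -0.0]
wrist_force: [0.1, -1.1, 2.2]
width: 0.262
t 20.35 grasp pt [523.6 -70.9  70.7] xang -1.521 zax [ 0.  0. -1.] F [ 0.1 -1.1  2.2] w 0.262 q7 -1.66
[-0.23121201 -0.01090792  0.01677538]
lever angle 3.036485598342138 152
```

View pics/a5.png

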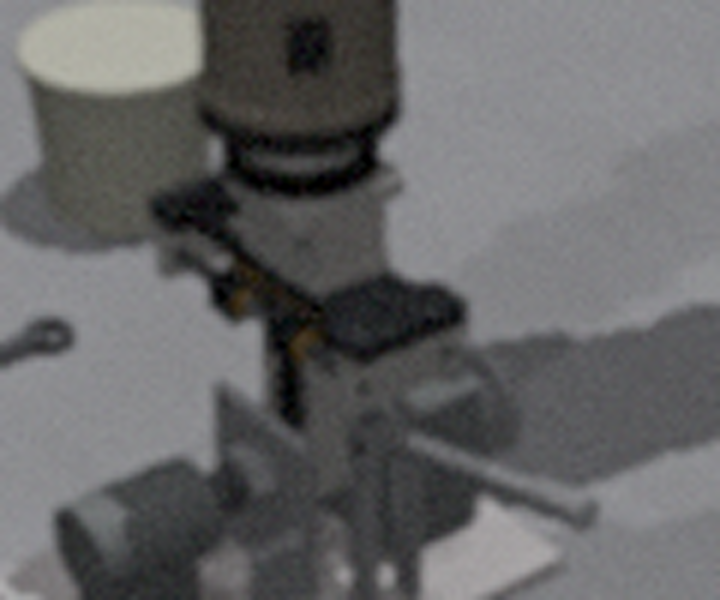

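The jaws are on the flats: 24.6 mm, steady over the last wait of more than 1 s. The lever in the picture still lies out to +y, from (415,440) to (590,515). Handing in.

```bash
python3 -c "
from h import *
tool()
from rig import workorder
print(workorder.job_done()); tool()"
```

```text
t 20.40 grasp pt [523.6 -70.9  70.7] xang -1.521 zax [-0.  0. -1.] F [-0.2 -0.6  1.5] w 0.262 q7 -1.66
the job is handed in; nothing more can be done
None
the job is handed in; nothing more can be done
```

I threw the lever over, gripped the bolt head in the gap with 40 N, and handed the job in at 20.4 s while still holding it. No verdict was reported.

- **Lever:** I gripped the sleeve and swung it up, but it slipped out of the jaws just past upright. I went back over the top and pushed it the rest of the way with closed fingers. Depth points afterwards put it at about 2.87 rad.
- **Bolt head:** The jaws stand at 24.6 mm, which fits the 24 mm flats. The width moved less than 0.1 mm over the last 1.25 s, so the bolt is not turning. The grasp point is about 1 mm from my estimate of the head's centre, which is itself good to a few mm.
- **Forces:** Wrist force readings stayed below about 15 N throughout and were about 2 N at the end.
- **Bystanders:** I never went near the tub, spanner, gasket or beaker. The tub and the visible end of the spanner look unmoved in the last close-up; the gasket and beaker were outside it, so I did not check them at the end.
- **Checks that disagreed:** A last line fit of the lever gave 3.04 rad, beyond its 2.9 stop. I put that down to stray gripper or cheek pixels, since the picture shows the lever unchanged. The two cameras also differed by up to 9 mm on the pump's y position. I used a value between them, and the jaws closed with almost no side force.

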